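Set out the inspection and refill place for the next shift

ROBOT

A 6-joint arm with a two-finger parallel gripper is mounted at the origin on a cart in front of the work surface, level with it; the furniture and walls round the work are solid. World frame = base frame: x ahead of the robot, y to its left, z up, the work surface at z = 0. Lengths are in m, angles in degrees, forces in N, time in s.
With the tool pointing down it reaches from about 0.375 to 0.9 m from the base axis. Payload 3.1 kg.
Tool frame: the origin (TCP) lies on the centre line of the jaws, within the pads' length; the fingertips stand 25 mm ahead of it and the grasp point (between the pads) lies 6 mm ahead of it; y points along the fingers, x is the direction in which the jaws open and shut, and the axes are right-handed (so a half turn about y gives the same grasp; the last joint's range is limited). The gripper opens to 87 mm and grips with 3 to 60 N. Pads are 19 mm wide; open, the fingers measure 117 mm over their backs; the gripper's body (75 mm by 190 mm) begins 51 mm behind the grasp point.
Start: joints at [59.616, 30.224, 82.088, -0, 67.689, -10.227], TCP at [0.215, 0.587, 0.219] pointing down, gripper open.
Joint ranges: [-176.69, 176.69], [-43.24, 126.21], [12.49, 139.97], [-82, 262], [0, 151.66], [-163.58, 163.58]. Speed limits (degrees/s): [159.86, 159.86, 180, 180, 180, 180].

INTERFACE

Orientations are given as a 3x3 rotation matrix whose columns are the frame's x, y, z axes.
In Python, from rig import * gives the robot as it stands.
- The arm moves only by the tool play_rows, never from a script. Its argument "commands" is a list of rows, each a list of 2 entries, a list of its own where there are three numbers: the shift along the world's x, y, z in m, then the turn, a rotation vector about the world's x, y, z in rad. A call has 1 to 10 rows; each row is the pose to reach, as a shift and turn from the pose commanded when the call began; what a row does not reach only later rows make up. A row lasts 1/8 s, in which the tool goes at most 62.5 mm and 10.7 degrees, less where a joint would pass 70% of its speed; a pose out of reach is approached as far as the arm can. A call with a gripper value outside its range is refused whole. "gripper" is the finger opening in m, from 0 to 0.087, set as the call begins (left out, the last holds). The fingers move at their own pace and stop on an object; the grip force is fixed at half the most. Time passes only in rows, so rows that repeat a pose let the fingers close. It gives the time, the measured TCP pose, the force and the opening at its end, in the units of the state.
- read_state(): the state, without advancing time (a new reading comes with each control period).
- capture(name): name is "scene" or "top" or "wrist"; returns a dict with "frame" (400x640x3 uint8, red, green, blue), "depth" (400x640 float32, m along the optical axis (not along the pixel's ray), 0 where there is no reading), "mtx" (3x3 intrinsics, pixels), "cam_to_world" (4x4, takes a point from camera to world coordinates); the wrist camera has in their place "hand_eye" (4x4, takes a point from camera to tool coordinates, whose origin is the TCP and whose axes are the tool frame's). Camera axes: x right, y down, z forward; pixel columns grow to the right and rows downward; lengths in m; the calibration is good to about 2 mm. A picture is of the moment at which its call begins: read the wrist's pose just before it.
- hand_in(): hands the job in, once; it reports no verdict.
The state is a dict: "time_s": time; "joint_positions": joint angles; "qvel": joint speeds; "tau": joint torques, N m; "position": TCP position; "tcp_rot": TCP orientation; "force": force on the tool from outside, world axes, zero at the start; "moment": the same for the moment, N m; "opening": opening from 0.0 (shut) to 1.0 (fully open).
Only numpy, scipy, OpenCV 4.12 (cv2) and the standard library are available. Lean on these libraries where they do the work, as an engineer would, in place of code of your own. Each camera call takes 0.05 s, during which the arm holds its last target. There are 200 camera calls.

TASK

Set the table out for the next shift: stand the hand stamp upright on the middle of the closed ink pad, and lay the plug gauge to the left of the ink pad, end to end in line with the pad's length, with a finger's width (about 20 mm) between them. Stand the large carton to the left of the parts bin, level with the bin's middle and with one end facing the bin's high back wall, again a finger's width (about 20 mm) away, and stand the small carton on top of the large one, centred and lying the same way. Left is as seen by the robot looking over the table; leave the marker and the screwdriver where they are.

Things in the scene. Friction and masses are not known exactly. Their poses are not given: they have to be found in the camera images.
- ink_pad: Closed flat dark blue tin, an ink pad, fixed to the table: 56 (x) x 82 (y) x 15 mm high, flat lid that does not open. Origin: centre of its underside, on the table. Its y axis runs along its length and points to the robot's left (to within 10 degrees), x points away from the robot.
- parts_bin: Open blue parts bin with small clips, fixed to the table, turned sideways: 130 (x, along the table) x 107 (y, over the rims) x 63 mm high; its low front faces the robot's right and its high back wall the robot's left. Origin: centre of its underside, on the table. Its x axis points to the robot's left (to within 10 degrees); its back wall is 65 mm from its middle.
- stamp_mid (a point): Hand stamp with a dark turned handle on a small wooden foot, standing upright, 74 mm high; foot 22 (x) x 40 (y) mm and 18 mm high, round handle at most 26 mm thick above it. The point is on its axis, 37 mm above its underside; z up.
- gauge_mid (a point): Plug gauge: a dark knurled grip 22 mm thick with a bright steel plug at either end, lying on the table, 113 mm long over all along its y axis. The point is the middle of its length, 11 mm above its underside. The grip reaches from y = -27 to y = 43 mm; it does not roll.
- large_carton_mid (a point): The larger of the two cartons, standing: 45 (x) x 85 (y, its length) x 60 mm high. The point is its centre, 30 mm above its underside.
- small_carton_mid (a point): The smaller of the two cartons, standing: 35 (x) x 75 (y, its length) x 45 mm high. The point is its centre, 22.5 mm above its underside.
- marker: Bystander: felt marker lying near the front edge of the table at the right, 20 x 130 (y) x 18 mm, origin at the centre of its underside. Leave it.
- screwdriver: Bystander: screwdriver lying near the back edge of the table at the left, 28 x 198 (y) x 29 mm, origin at the centre of its underside. Leave it.
- post_foot (a point): Fixed square steel post of the room, 40 x 40 mm and over 1.5 m tall, rising straight up at the back edge of the table a little left of the middle. The point is on its axis at table height; keep the arm, elbow and wrist in front of it when crossing from side to side.

How it is judged (in metres and radians):
At the end, for the whole second after the job is handed in: Stamp upright on the pad's middle (14 mm); gauge on the table left of and in line with the pad, gap 5 to 35 mm; large carton left of and end-on to the bin, gap 5 to 35 mm (both 15 mm across, 11 degrees); small carton upright on the large one, centred to 12 mm, 11 degrees; all at rest (horizontal distance between stamp_mid and ink_pad below 0.014 m and z of stamp_mid in the frame of ink_pad between 0.044 and 0.058 m and angle between stamp_mid's own z axis and vertical below 0.12 rad and y of gauge_mid in the frame of ink_pad between 0.103 and 0.133 m and x of gauge_mid in the frame of ink_pad between -0.015 and 0.015 m and z of gauge_mid in the frame of ink_pad below 0.018 m and angle between the y axis of gauge_mid and the y axis of ink_pad, either way round below 0.2 rad and x of large_carton_mid in the frame of parts_bin between 0.1125 and 0.1425 m and y of large_carton_mid in the frame of parts_bin between -0.015 and 0.015 m and z of large_carton_mid in the frame of parts_bin below 0.036 m and angle between each of large_carton_mid, small_carton_mid's own z axis and vertical below 0.1 rad and angle between the y axis of large_carton_mid and the x axis of parts_bin, either way round below 0.2 rad and horizontal distance between small_carton_mid and large_carton_mid below 0.012 m and z of small_carton_mid in the frame of large_carton_mid between 0.047 and 0.058 m and angle between the y axis of small_carton_mid and the y axis of large_carton_mid, either way round below 0.2 rad and linear speed of each of stamp, gauge, large_carton, small_carton below 0.02 m/s); the robot touches nothing.
It fails at once if the marker is pushed more than 25 mm (distance of marker from where it was at the start of the episode above 0.025 m).
It fails at once if the screwdriver is pushed more than 25 mm (distance of screwdriver from where it was at the start of the episode above 0.025 m).
It also fails if it takes over 106 s, if anything falls off the work surface, if the arm or the gripper's body presses on something with over 40 N, if the wrist force passes 120 N, or if a joint passes its speed limit or range.

## Working session

There is one attempt and no reset: what is moved stays moved. The work goes in short steps, Python scripts to look and compute and a tool call to move; the robot and the scene stay as the last step left them, time stands still between calls to the robot, and variables do not carry over. Pictures are saved under pics/ and viewed, about 12 in all and at most 16, crops included, and the job is handed in when it is done.

Besides the shell and the picture viewer there is one more tool, called after "Emit:" as name([rows], argument=value, ...), one row to a line, values as JSON. play_rows: Moves the arm, as the interface text tells. Its arguments: {"type":"object","properties":{"commands":{"type":"array"},"gripper":{"type":"number"}},"required":["commands"]}

```bash
ls; mkdir -p pics; python3 - <<'E'
from rig import *
import cv2,numpy as np
s=read_state();print(s)
for n in("scene","top"):
    c=capture(n);np.savez(f"{n}0.npz",**c);cv2.imwrite(f"pics/{n}0.png",c["frame"][:,:,::-1]);print(n,c["mtx"],c["cam_to_world"])
E
```

```text
pics
{'time_s': 0.0, 'joint_positions': array([ 5.96163389e+01,  3.02808096e+01,  8.21553616e+01, -6.05907358e-04,
        6.76898304e+01, -1.02254604e+01]), 'qvel': array([ 0.00015892, -0.0267627 ,  0.00047635, -0.09739035, -0.04209945,
        0.04356436]), 'tau': array([-6.27105401e-04, -4.40033412e+01, -1.76594996e+01,  6.31288067e-02,
        5.82902832e-02, -1.59876358e-04]), 'position': array([0.21496175, 0.58608659, 0.21845757]), 'tcp_rot': array([[ 3.44608468e-01, -1.10385891e-03, -9.38745858e-01],
       [ 9.38744008e-01, -1.90205486e-03,  3.44610026e-01],
       [-2.16594697e-03, -9.99997582e-01,  3.80776730e-04]]), 'force': array([-0.30013797, -0.74859721, -0.27541885]), 'moment': array([ 0.03111984, -0.03927662, -0.04331065]), 'opening': 0.9982442534445641}
scene [[397.32819938   0.         314.53665516]
 [  0.         397.32819938 199.61948146]
 [  0.           0.           1.        ]] [[ 0.64975866 -0.48999454  0.58113598 -0.20225558]
 [-0.75986294 -0.39802766  0.51398666 -0.67081857]
 [-0.02054246 -0.77555099 -0.63095061  0.79109065]
 [ 0.          0.          0.          1.        ]]
top [[376.16715925   0.         315.81078823]
 [  0.         376.16715925 195.48505032]
 [  0.           0.           1.        ]] [[-0.02219572 -0.98544329  0.16854932  0.29469746]
 [-0.99956277  0.01857963 -0.02300124 -0.0466232 ]
 [ 0.01953483 -0.16898615 -0.98542482  1.15479972]
 [ 0.          0.          0.          1.        ]]
```

View pics/top0.png

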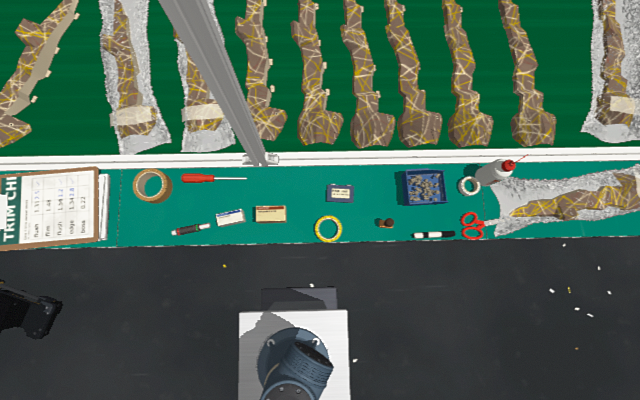

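View pics/scene0.png

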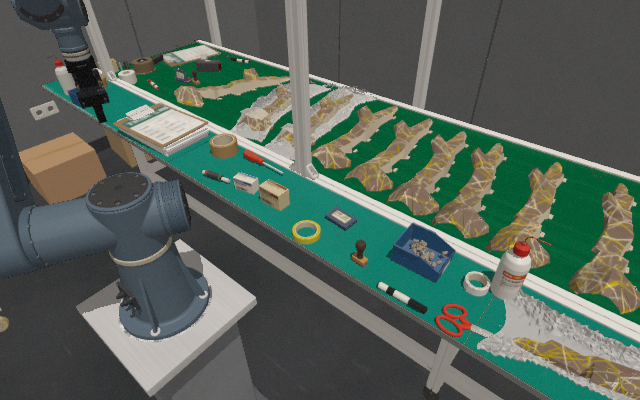

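The top view shows the gauge (190,229), small carton (230,216), large carton (270,214), pad (340,193), stamp (386,223) and bin (420,187). The marker is at (434,235), the screwdriver at (212,178) and the post foot at (262,160).

```bash
cat > h.py <<'E'
import numpy as np,cv2
from rig import *
def cloud(c,T=None):
    T=c["cam_to_world"] if T is None else T
    d=c["depth"];v,u=np.indices(d.shape);K=c["mtx"]
    p=np.stack([(u-K[0,2])/K[0,0]*d,(v-K[1,2])/K[1,1]*d,d],-1)
    w=p@T[:3,:3].T+T[:3,3];w[d<=0]=np.nan
    return w
def rect(P):
    """min-area rect of points' xy: centre, (long,short), yaw of long axis (deg, from +y, towards -x positive)"""
    (c,s,a)=cv2.minAreaRect((P[:,:2]*1000).astype(np.float32))
    b=cv2.boxPoints((c,s,a));e=[b[1]-b[0],b[2]-b[1]];e.sort(key=np.linalg.norm)
    l=e[1];yaw=np.degrees(np.arctan2(-l[0],l[1]));yaw=(yaw+90)%180-90
    return np.round(c,1),np.round([np.linalg.norm(e[1]),np.linalg.norm(e[0])],1),round(float(yaw),1)
def grab_wrist(name):
    s=read_state();c=capture("wrist");T=np.eye(4);T[:3,:3]=s["tcp_rot"];T[:3,3]=s["position"]
    T=T@c["hand_eye"];np.savez(name+".npz",T=T,**c);cv2.imwrite(f"pics/{name}.png",c["frame"][:,:,::-1])
    return c,T
E
python3 - <<'E'
from h import *
c=dict(np.load("top0.npz"));w=cloud(c)
t=w[225:240,250:300].reshape(-1,3);print("table z",np.nanmedian(t[:,2]))
B=dict(gauge=(168,218,215,242),small=(210,250,203,230),large=(248,292,200,228),tape=(305,350,208,247),pad=(322,360,178,207),stamp=(372,398,212,233),bin=(398,450,163,210),marker=(408,460,226,244),screw=(175,250,170,188),post=(240,285,150,170))
for n,(a,b,r,s) in B.items():
    P=w[r:s,a:b].reshape(-1,3);P=P[np.isfinite(P).all(1)]
    Q=P[P[:,2]>0.007]; 
    if len(Q)<5: print(n,"few");continue
    zt=np.percentile(Q[:,2],95);top=Q[Q[:,2]>zt-0.012]
    print(n,len(Q),"ztop %.3f"%zt,"all",*rect(Q),"top",*rect(top), "median",np.round(np.median(Q,0)*1000))
E
```

```text
table z -0.00045499456911701763
gauge 254 ztop 0.031 all [401.  289.3] [148.1  24.9] 15.3 top [399.9 288.5] [147.6  23.8] 16.8 median [396. 306.  18.]
small 364 ztop 0.048 all [424.9 185.4] [75.9 35.9] 11.3 top [425.  185.4] [75.8 35.8] 11.6 median [423. 183.  44.]
large 504 ztop 0.063 all [431.6  62.6] [83.3 45.1] -0.2 top [431.4  63.2] [82.4 44.6] -0.9 median [430.  63.  59.]
tape 247 ztop 0.021 all [ 387.6 -106.4] [77.9 77.1] 43.9 top [ 387.6 -106.4] [77.9 77.1] 43.9 median [ 388. -107.   18.]
pad 454 ztop 0.018 all [ 496.8 -147.3] [81.4 55.6] -4.6 top [ 496.8 -147.3] [81.4 55.6] -4.6 median [ 496. -147.   14.]
stamp 122 ztop 0.073 all [ 398.3 -283.7] [40.6 23.4] -6.6 top [ 398.6 -283.1] [24.  22.6] -23.9 median [ 398. -278.   62.]
bin 954 ztop 0.062 all [ 507.1 -406.7] [129.3 106.6] 2.7 top [ 506.8 -390.9] [107.3  97.9] -86.3 median [ 509. -394.   25.]
marker 233 ztop 0.019 all [ 364.3 -429.8] [127.   18.4] -1.0 top [ 364.3 -429.8] [127.   18.4] -1.0 median [ 364. -430.   15.]
screw 331 ztop 0.030 all [552.  240.3] [197.2  28.2] -0.7 top [551.4 241.2] [195.4  26.8] -1.4 median [549. 285.  23.]
post 498 ztop 0.161 all [609.1  89.7] [131.2  44.9] 0.8 top [592.4  97.3] [44.4  7.8] -4.1 median [595.  89.  37.]
```

```bash
python3 - <<'E'
from h import *
c=dict(np.load("top0.npz"));w=cloud(c)
P=w[215:242,165:222].reshape(-1,3);P=P[np.isfinite(P).all(1)]
Q=P[(P[:,2]>.007)&(P[:,2]<.03)&(P[:,1]>.232)];print(rect(Q),len(Q),Q[:,1].min(),Q[:,1].max())
print("cov yaw",cv2.fitLine((Q[:,:2]).astype(np.float32),cv2.DIST_L2,0,.01,.01).ravel())
# sliding height of rail vs x at several y
for y in(-.4,-.15,-.03):
    for x0 in np.arange(.54,.70,.02):
        m=(abs(w[...,1]-y)<.015)&(abs(w[...,0]-x0)<.01);print("%.2f:%.3f"%(x0,np.nanmax(w[m][:,2]) if m.any() else -1),end=" ")
    print()
m=(w[...,2]>.1)&(w[...,2]<.4)&(abs(w[...,1]-.08)<.12);print("post",np.nanmin(w[m],0),np.nanmax(w[m],0))
# bin rim
P=w[163:210,398:450].reshape(-1,3);Q=P[P[:,2]>.055];print("rim",rect(Q),"back y max",np.nanmax(Q[:,1]))
E
```

```text
(array([395.7, 307.1]), array([112. ,  21.8], dtype=float32), 11.0) 241 0.2517651353354896 0.36289541686629345
cov yaw [ 0.19641685 -0.9805205   0.39479756  0.3079085 ]
0.54:0.034 0.56:0.064 0.58:0.004 0.60:0.007 0.62:0.011 0.64:0.043 0.66:0.055 0.68:0.061 
0.54:0.006 0.56:0.004 0.58:0.004 0.60:0.007 0.62:0.008 0.64:0.005 0.66:-0.016 0.68:0.010 
0.54:0.005 0.56:0.004 0.58:0.008 0.60:0.007 0.62:0.010 0.64:0.006 0.66:0.020 0.68:0.026 
post [ 0.00074249 -0.03999687  0.1001346 ] [0.63050368 0.12116914 0.39981809]
rim (array([ 506.2, -385.9]), array([106.7,  86.5], dtype=float32), -87.1) back y max -0.341355609197621
```

Emit:
play_rows([
  [[0.03, -0.05, -0.01], [0, 0, -0.15]],
  [[0.06, -0.1, -0.03], [0, 0, -0.32]],
  [[0.09, -0.145, -0.05], [0, 0, -0.49]],
  [[0.12, -0.19, -0.07], [0, 0, -0.66]],
  [[0.15, -0.235, -0.09], [0, 0, -0.83]],
  [[0.17, -0.265, -0.11], [0, 0, -0.98]],
  [[0.181, -0.28, -0.12], [0, 0, -1.026]],
  [[0.181, -0.28, -0.12], [0, 0, -1.026]],
  [[0.181, -0.28, -0.12], [0, 0, -1.026]],
], gripper=0.06)

```text
time_s: 1.23
position: [0.396, 0.3077, 0.0999]
tcp_rot: [[0.981, 0.0, -0.194], [0.194, 0.001, 0.981], [0.001, -1.0, 0.001]]
force: [-1.2, -0.3, -0.0]
opening: 0.691
```

```bash
python3 - <<'E'
from h import *
s=read_state();print(s["position"],s["tcp_rot"],s["opening"])
c,T=grab_wrist("w1");w=cloud(c,T).reshape(-1,3);w=w[np.isfinite(w).all(1)]
Q=w[(w[:,2]>.008)&(w[:,2]<.03)&(abs(w[:,0]-.396)<.05)&(abs(w[:,1]-.307)<.075)];print(len(Q),rect(Q))
E
```

```text
[0.39599561 0.30773309 0.09985696] [[ 9.81016816e-01  4.09098034e-04 -1.93922251e-01]
 [ 1.93921986e-01  6.11351822e-04  9.81016763e-01]
 [ 5.19886750e-04 -9.99999729e-01  5.20413315e-04]] 0.6914434888768802
2486 (array([398.5, 305.3]), array([112.9,  21.7], dtype=float32), 10.9)
```

View pics/w1.png

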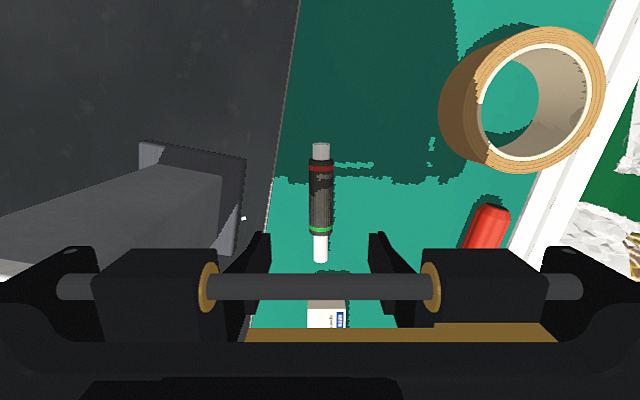

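The gauge (x≈320, rows 143–262) lies centred between the jaws and aligned with them. The wrist and top measurements agree within 3 mm, so I'm descending and gripping.

Emit:
play_rows([
  [[0.001, -0.002, -0.03], [0, 0, 0]],
  [[0.0015, -0.002, -0.06], [0, 0, 0]],
  [[0.0015, -0.002, -0.07], [0, 0, 0]],
  [[0.0015, -0.002, -0.07], [0, 0, 0]],
])

```text
time_s: 1.78
position: [0.3973, 0.3054, 0.0295]
tcp_rot: [[0.981, -0.001, -0.193], [0.193, -0.0, 0.981], [-0.001, -1.0, -0.0]]
force: [0.5, 0.0, 0.0]
opening: 0.693
```

Emit:
play_rows([
  [[0, 0, 0], [0, 0, 0]],
  [[0, 0, 0], [0, 0, 0]],
  [[0, 0, 0], [0, 0, 0]],
  [[0, 0, 0], [0, 0, 0]],
  [[0, 0, 0], [0, 0, 0]],
  [[0, 0, 0], [0, 0, 0]],
], gripper=0.0)

```text
time_s: 2.52
position: [0.3978, 0.3046, 0.0294]
tcp_rot: [[0.981, -0.0, -0.192], [0.192, -0.0, 0.981], [-0.0, -1.0, -0.0]]
force: [-0.9, 0.6, 0.7]
opening: 0.09
```

```bash
python3 - <<'E'
from h import *
s=read_state();print(s["position"],s["opening"],s["force"])
c,T=grab_wrist("w2")
E
```

```text
[0.39784232 0.30464909 0.029438  ] 0.08997044250900292 [-0.89644338  0.58945553  0.70069688]
```

View pics/w2.png

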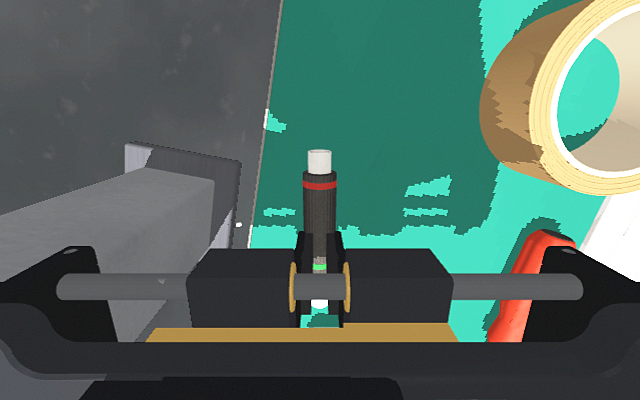

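The grip still shows between the fingers (303–337, row 240). The opening of 0.09 doesn't fit 22 mm, so I'll let it settle and test with a small lift.

Emit:
play_rows([
  [[0, 0, 0], [0, 0, 0]],
  [[0, 0, 0], [0, 0, 0]],
  [[0, 0, 0.01], [0, 0, 0]],
  [[0, 0, 0.025], [0, 0, 0]],
  [[0, 0, 0.04], [0, 0, 0]],
  [[0, 0, 0.05], [0, 0, 0]],
  [[0, 0, 0.05], [0, 0, 0]],
])

```text
time_s: 3.45
position: [0.3985, 0.3051, 0.0807]
tcp_rot: [[0.981, 0.002, -0.192], [0.192, 0.001, 0.981], [0.003, -1.0, 0.001]]
force: [0.4, 0.1, 0.0]
opening: 0.005
```

```bash
python3 - <<'E'
from h import *
c,T=grab_wrist("w3");w=cloud(c,T).reshape(-1,3);w=w[np.isfinite(w).all(1)]
t=capture("scene");cv2.imwrite("pics/s3.png",cv2.resize(t["frame"][150:230,190:320,::-1],None,fx=4,fy=4))
print(read_state()["opening"])
E
```

```text
0.003148862707891928
```

View pics/w3.png

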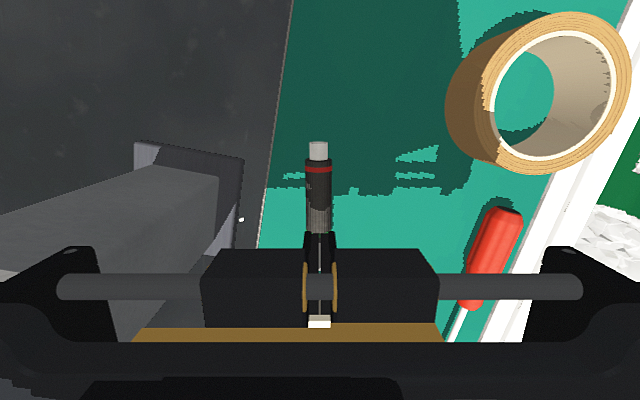

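```bash
python3 - <<'E'
from h import *
for n in("w1","w2","w3"):
    d=np.load(n+".npz");c=dict(d);T=d["T"]
    w=cloud(c,T);t=cloud(c,c["hand_eye"])
    print(n,"T z",T[2,3],"table z",np.nanmedian(w[130:135,380:420,2]),"gauge grip z",np.nanmedian(w[200:210,314:326],(0,1)))
    # fingers: points in tool frame near plane z~0
    m=(abs(t[...,2])<.015)&(abs(t[...,0])<.06)&(t[...,1]>-.06)
    P=t[m];print(len(P),"tool y max",np.nanmax(P[:,1]),np.percentile(P[:,1],[50,90,99]))
    F=t[235:330,235:275] if n=="w1" else t[232:330,300:312]
    F=F.reshape(-1,3);print("finger y range",np.nanpercentile(F[:,1],[1,50,90,99]))
    Q=w.reshape(-1,3);Q=Q[np.isfinite(Q).all(1)];Q=Q[(Q[:,2]>.008)&(Q[:,2]<.024)&(abs(Q[:,0]-.4)<.05)&(abs(Q[:,1]-.307)<.1)];print(len(Q),rect(Q))
print(c["hand_eye"])
E
```

```text
w1 T z 0.2653968446636473 table z 0.0001501084306273215 gauge grip z [0.39676774 0.30860266 0.02147561]
6567 tool y max 0.1033201215774866 [0.07799679 0.10011085 0.10110746]
finger y range [-0.09902018 -0.03758204  0.10162251  0.87316063]
2485 (array([398.5, 305.3]), array([112.9,  21.7], dtype=float32), 10.9)
w2 T z 0.1949342917276629 table z 0.00029896368970225295 gauge grip z [0.39392564 0.32871876 0.02180843]
7029 tool y max 0.032373875306591166 [0.02867543 0.0298373  0.03078348]
finger y range [-0.0992829  -0.04451596  0.02872155  0.02993391]
3164 (array([398.2, 304.9]), array([113.7,  21.8], dtype=float32), 10.2)
w3 T z 0.24623364368754708 table z 0.0003744244986494394 gauge grip z [0.39805238 0.31224418 0.02171356]
5552 tool y max 0.08325135327531977 [0.07962971 0.08107149 0.08206061]
finger y range [-0.09932771 -0.08556938 -0.00765444  0.08084348]
2213 (array([395. , 323.4]), array([75.9, 21.9], dtype=float32), 11.2)
[[ 9.99999806e-01 -5.50987349e-04 -2.89825692e-04  6.47443139e-04]
 [ 1.12390759e-04 -2.98113400e-01  9.54530454e-01 -1.65495356e-01]
 [-6.12335126e-04 -9.54530302e-01 -2.98113280e-01  8.24816808e-02]
 [ 0.00000000e+00  0.00000000e+00  0.00000000e+00  1.00000000e+00]]
```

```bash
python3 - <<'E'
from h import *
for n,r in(("w1",range(225,335,8)),("w3",range(225,335,8))):
    d=np.load(n+".npz");c=dict(d);t=cloud(c,c["hand_eye"])*1000
    for v in r:
        print(n,v,[tuple(np.round(t[v,u]).astype(int)) for u in ((240,255,265,272,372,385) if n=="w1" else (302,306,312,330,334))])
E
```

```text
w1 225 [(np.int64(-305), np.int64(871), np.int64(-349)), (np.int64(-248), np.int64(874), np.int64(-350)), (np.int64(-53), np.int64(101), np.int64(-28)), (np.int64(-46), np.int64(99), np.int64(-28)), (np.int64(52), np.int64(99), np.int64(-28)), (np.int64(65), np.int64(99), np.int64(-27))]
w1 233 [(np.int64(-307), np.int64(868), np.int64(-381)), (np.int64(-38), np.int64(-7), np.int64(11)), (np.int64(-32), np.int64(-3), np.int64(10)), (np.int64(-46), np.int64(100), np.int64(-36)), (np.int64(33), np.int64(-3), np.int64(9)), (np.int64(66), np.int64(101), np.int64(-37))]
w1 241 [(np.int64(-311), np.int64(873), np.int64(-417)), (np.int64(-35), np.int64(-18), np.int64(12)), (np.int64(-31), np.int64(-13), np.int64(9)), (np.int64(-47), np.int64(100), np.int64(-45)), (np.int64(31), np.int64(-14), np.int64(10)), (np.int64(37), np.int64(-18), np.int64(12))]
w1 249 [(np.int64(-313), np.int64(871), np.int64(-451)), (np.int64(-34), np.int64(-24), np.int64(10)), (np.int64(-29), np.int64(-21), np.int64(8)), (np.int64(-47), np.int64(101), np.int64(-55)), (np.int64(31), np.int64(-16), np.int64(6)), (np.
[... 5409 characters left out ...]
64(28))]
w3 313 [(np.int64(-4), np.int64(-96), np.int64(26)), (np.int64(-4), np.int64(-75), np.int64(9)), (np.int64(-3), np.int64(-53), np.int64(-9)), (np.int64(6), np.int64(-52), np.int64(-9)), (np.int64(6), np.int64(-82), np.int64(15))]
w3 321 [(np.int64(-4), np.int64(-98), np.int64(25)), (np.int64(-4), np.int64(-76), np.int64(6)), (np.int64(-6), np.int64(37), np.int64(-89)), (np.int64(10), np.int64(36), np.int64(-88)), (np.int64(6), np.int64(-83), np.int64(12))]
w3 329 [(np.int64(-4), np.int64(-99), np.int64(24)), (np.int64(-3), np.int64(-99), np.int64(24)), (np.int64(-1), np.int64(-99), np.int64(23)), (np.int64(4), np.int64(-99), np.int64(24)), (np.int64(5), np.int64(-99), np.int64(24))]
```

The documentation and the measurement disagree. Depth puts the fingertips near tool y≈0, not +25 mm, and that matches the missed grip. I'll measure the tip precisely.

```bash
python3 - <<'E'
from h import *
for n in("w1","w2","w3"):
    d=np.load(n+".npz");c=dict(d);t=cloud(c,c["hand_eye"])*1000
    m=(abs(t[...,0])<62)&(t[...,2]>3)&(t[...,2]<14)&(t[...,1]>-45)&(t[...,1]<(27 if n!="w2" else 3))
    P=t[m];print(n,len(P),np.sort(P[:,1])[-25:].round(1)[::4], np.histogram(P[:,1],bins=np.arange(-45,30,5))[0])
    for s in(-1,1):
        S=P[P[:,0]*s>0];print("  side",s,"inner x",np.abs(S[:,0]).min(),"z range",np.percentile(S[:,2],[1,99]),"tipmax",S[:,1].max())
E
```

```text
w1 1785 [-4.  -3.8 -3.5 -3.3 -3.  -2.8 -2.3] [335 236 255 236 192 179 153 148  51   0   0   0   0   0]
  side -1 inner x 28.99929350598197 z range [ 3.36298583 11.75722045] tipmax -2.3461200418766204
  side 1 inner x 30.465401677252572 z range [ 3.75031346 11.81312279] tipmax -2.5298468857431198
w2 1262 [-3.7 -3.6 -3.4 -3.3 -3.1 -2.9 -2.4] [182 166 166 209 144 127 110 106  52   0   0   0   0   0]
  side -1 inner x 3.210551749723426 z range [ 4.75474397 11.7586255 ] tipmax -2.420478834684603
  side 1 inner x 4.706301064117891 z range [ 4.77228757 11.77748678] tipmax -2.71271082629565
w3 1129 [-4.3 -3.9 -3.5 -3.4 -3.2 -2.8 -2.5] [151 135 120 178 144 126 126 112  37   0   0   0   0   0]
  side -1 inner x 0.005433447569795245 z range [ 8.83141568 11.80461399] tipmax -2.498648711705742
  side 1 inner x 0.001825202379679208 z range [ 5.35597066 11.77541502] tipmax -2.658245471682169
```

Tips sit at tool y = −2.5 mm in all three pictures, about 27 mm short of the sheet. I'll use tip z = TCP z + 2.5 mm from here, reopening and going down in stages.

Emit:
play_rows([
  [[0, 0, 0], [0, 0, 0]],
  [[0, 0, 0], [0, 0, 0]],
  [[0, 0, 0], [0, 0, 0]],
  [[0, 0, 0], [0, 0, 0]],
  [[0, 0, -0.01], [0, 0, 0]],
  [[0, 0, -0.03], [0, 0, 0]],
  [[0, 0, -0.05], [0, 0, 0]],
  [[0, 0, -0.063], [0, 0, 0]],
  [[0, 0, -0.07], [0, 0, 0]],
  [[0, 0, -0.07], [0, 0, 0]],
], gripper=0.05)

```text
time_s: 4.8
position: [0.3976, 0.3046, 0.009]
tcp_rot: [[0.981, -0.001, -0.192], [0.192, -0.0, 0.981], [-0.001, -1.0, -0.0]]
force: [0.5, 0.6, 0.6]
opening: 0.571
```

Emit:
play_rows([
  [[0, 0, -0.003], [0, 0, 0]],
  [[0, 0, -0.007], [0, 0, 0]],
  [[0, 0, -0.007], [0, 0, 0]],
])

```text
time_s: 5.18
position: [0.3978, 0.3047, 0.0024]
tcp_rot: [[0.981, 0.0, -0.192], [0.192, 0.0, 0.981], [0.0, -1.0, 0.0]]
force: [0.1, -0.0, 0.0]
opening: 0.572
```

Emit:
play_rows([
  [[0, 0, 0], [0, 0, 0]],
  [[0, 0, 0], [0, 0, 0]],
  [[0, 0, 0], [0, 0, 0]],
  [[0, 0, 0], [0, 0, 0]],
  [[0, 0, 0], [0, 0, 0]],
  [[0, 0, 0], [0, 0, 0]],
], gripper=0.0)

```text
time_s: 5.92
position: [0.3979, 0.3047, 0.0025]
tcp_rot: [[0.981, 0.0, -0.192], [0.192, 0.0, 0.981], [0.0, -1.0, 0.0]]
force: [-0.0, 0.3, 0.3]
opening: 0.251
```

Opening 0.251 ≙ 21.8 mm: gripped. Lifting and carrying in front of the post.

Emit:
play_rows([
  [[0, 0, 0.015], [0, 0, 0]],
  [[0, 0, 0.045], [0, 0, 0]],
  [[0, 0, 0.08], [0, 0, 0]],
  [[0, -0.02, 0.1], [0, 0, 0]],
  [[0, -0.055, 0.1], [0, 0, -0.04]],
  [[0, -0.095, 0.1], [0, 0, -0.08]],
  [[0, -0.135, 0.1], [0, 0, -0.12]],
  [[0, -0.175, 0.1], [0, 0, -0.16]],
  [[0, -0.215, 0.1], [0, 0, -0.2]],
  [[0, -0.255, 0.1], [0, 0, -0.24]],
])

```text
time_s: 7.18
position: [0.3979, 0.0485, 0.1032]
tcp_rot: [[0.999, 0.001, 0.048], [-0.048, -0.0, 0.999], [0.001, -1.0, -0.0]]
force: [0.5, -0.4, -0.9]
opening: 0.251
```

Emit:
play_rows([
  [[0, -0.04, 0], [0, 0, -0.03]],
  [[0.02, -0.065, 0], [0, 0, -0.032]],
  [[0.05, -0.079, 0], [0, 0, -0.032]],
  [[0.08, -0.079, 0], [0, 0, -0.032]],
  [[0.1, -0.079, 0], [0, 0, -0.032]],
  [[0.108, -0.079, -0.01], [0, 0, -0.032]],
  [[0.108, -0.079, -0.03], [0, 0, -0.032]],
  [[0.108, -0.079, -0.05], [0, 0, -0.032]],
  [[0.108, -0.079, -0.05], [0, 0, -0.032]],
])

```text
time_s: 8.3
position: [0.5035, -0.0286, 0.0511]
tcp_rot: [[0.997, -0.005, 0.079], [-0.079, 0.001, 0.997], [-0.005, -1.0, 0.001]]
force: [-0.8, 0.2, -0.8]
opening: 0.251
```

Emit:
play_rows([
  [[0.001, -0.001, -0.02], [0, 0, 0]],
  [[0.001, -0.001, -0.038], [0, 0, 0]],
  [[0.001, -0.001, -0.046], [0, 0, 0]],
  [[0.001, -0.001, -0.0485], [0, 0, 0]],
  [[0.001, -0.001, -0.0485], [0, 0, 0]],
])

```text
time_s: 8.93
position: [0.507, -0.0303, 0.0044]
tcp_rot: [[0.997, 0.001, 0.079], [-0.079, -0.0, 0.997], [0.001, -1.0, -0.0]]
force: [-0.4, -0.1, -0.5]
opening: 0.252
```

Emit:
play_rows([
  [[0, 0, 0], [0, 0, 0]],
  [[0, 0, 0], [0, 0, 0]],
  [[0, 0, 0], [0, 0, 0]],
  [[0, 0, 0], [0, 0, 0]],
  [[0, 0, 0.015], [0, 0, 0]],
  [[0, 0, 0.05], [0, 0, 0]],
  [[0, 0, 0.1], [0, 0, 0]],
  [[-0.04, -0.03, 0.13], [0, 0, 0]],
  [[-0.08, -0.07, 0.13], [0, 0, 0]],
], gripper=0.045)

```text
time_s: 10.05
position: [0.4279, -0.1012, 0.1371]
tcp_rot: [[0.997, 0.007, 0.076], [-0.076, -0.004, 0.997], [0.007, -1.0, -0.003]]
force: [0.4, -0.5, -0.9]
opening: 0.513
```

Emit:
play_rows([
  [[-0.01, -0.045, 0], [0, 0, 0]],
  [[-0.02, -0.09, 0], [0, 0, 0]],
  [[-0.028, -0.13, 0], [0, 0, 0]],
  [[-0.029, -0.165, 0], [0, 0, 0]],
  [[-0.029, -0.182, 0], [0, 0, 0]],
  [[-0.029, -0.182, 0], [0, 0, 0]],
  [[-0.029, -0.182, 0], [0, 0, 0]],
])

```text
time_s: 10.92
position: [0.3974, -0.2805, 0.1339]
tcp_rot: [[0.997, -0.001, 0.078], [-0.078, 0.002, 0.997], [-0.001, -1.0, 0.002]]
force: [0.6, -0.8, -0.5]
opening: 0.518
```

```bash
python3 - <<'E'
from h import *
c,T=grab_wrist("w4");w=cloud(c,T).reshape(-1,3);w=w[np.isfinite(w).all(1)]
Q=w[(w[:,2]>.006)&(w[:,2]<.09)&(abs(w[:,0]-.398)<.04)&(abs(w[:,1]+.283)<.04)]
print(len(Q),rect(Q),Q[:,2].max())
for z in range(6,78,6):
    S=Q[(Q[:,2]*1000>=z)&(Q[:,2]*1000<z+6)]
    if len(S):print(z,len(S),(S[:,:2].min(0)*1000).round(1),(S[:,:2].max(0)*1000).round(1))
t=capture("top");np.savez("top1.npz",**t);w=cloud(t)
for n,y0,y1 in(("gauge",-.1,.04),("pad",-.2,-.102)):
    P=w.reshape(-1,3);P=P[np.isfinite(P).all(1)];P=P[(P[:,2]>.008)&(P[:,2]<.03)&(abs(P[:,0]-.5)<.045)&(P[:,1]>y0)&(P[:,1]<y1)];print(n,rect(P))
print(read_state()["position"])
E
```

```text
1230 (array([ 402. , -282.3]), array([31.6, 26.4], dtype=float32), -5.8) 0.074854013589982
6 23 [ 392.3 -269.5] [ 414.  -265.6]
12 173 [ 390.7 -289.9] [ 413.7 -265.9]
18 234 [ 391.  -288.2] [ 413.4 -266.7]
24 37 [ 395.3 -284.1] [ 408.3 -279. ]
30 14 [ 397.5 -282.8] [ 407.1 -279.5]
36 4 [ 400.5 -279.8] [ 403.3 -279.5]
54 18 [ 392.6 -286.7] [ 414.8 -273.4]
60 95 [ 388.4 -288. ] [ 414.6 -273.3]
66 438 [ 389.3 -298.4] [ 413.6 -274.1]
72 194 [ 392.7 -294.4] [ 409.5 -276.6]
gauge (array([0., 0.]), array([0., 0.], dtype=float32), 0.0)
pad (array([0., 0.]), array([0., 0.], dtype=float32), 0.0)
[ 0.39759443 -0.28055408  0.13390225]
```

View pics/w4.png

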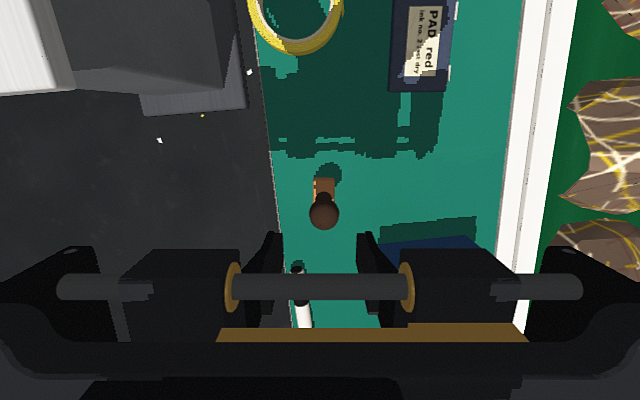

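Emit:
play_rows([
  [[0.0025, -0.004, -0.02], [0, 0, 0]],
  [[0.0025, -0.004, -0.05], [0, 0, 0]],
  [[0.0025, -0.004, -0.08], [0, 0, 0]],
  [[0.0025, -0.004, -0.092], [0, 0, 0]],
  [[0.0025, -0.004, -0.092], [0, 0, 0]],
])

```text
time_s: 11.65
position: [0.4001, -0.2854, 0.0415]
tcp_rot: [[0.997, -0.001, 0.078], [-0.078, 0.001, 0.997], [-0.001, -1.0, 0.001]]
force: [0.3, 0.3, 0.1]
opening: 0.517
```

Emit:
play_rows([
  [[0, 0, 0], [0, 0, 0]],
  [[0, 0, 0], [0, 0, 0]],
  [[0, 0, 0], [0, 0, 0]],
  [[0, 0, 0], [0, 0, 0]],
  [[0, 0, 0], [0, 0, 0]],
], gripper=0.0)

```text
time_s: 12.28
position: [0.4008, -0.2867, 0.0427]
tcp_rot: [[0.997, 0.001, 0.079], [-0.079, -0.001, 0.997], [0.001, -1.0, -0.001]]
force: [-0.1, 0.4, 5.7]
opening: 0.283
```

Emit:
play_rows([
  [[0, 0, 0.02], [0, 0, 0]],
  [[0, 0, 0.05], [0, 0, 0]],
  [[0, 0, 0.07], [0, 0, 0]],
  [[0, 0, 0.07], [0, 0, 0]],
])

```text
time_s: 12.78
position: [0.4009, -0.287, 0.113]
tcp_rot: [[0.997, 0.002, 0.079], [-0.079, -0.002, 0.997], [0.002, -1.0, -0.002]]
force: [-0.1, -1.1, -0.8]
opening: 0.283
```

```bash
python3 - <<'E'
from h import *
c,T=grab_wrist("w5");s=read_state();print(s["position"],s["opening"]);w=cloud(c,T).reshape(-1,3);w=w[np.isfinite(w).all(1)]
p=s["position"]
Q=w[(w[:,2]>.045)&(w[:,2]<p[2])&(abs(w[:,0]-p[0])<.03)&(abs(w[:,1]-p[1])<.04)];print(len(Q))
for z in range(45,120,8):
    S=Q[(Q[:,2]*1000>=z)&(Q[:,2]*1000<z+8)]
    if len(S):print(z,len(S),(S[:,:2].min(0)*1000).round(1),(S[:,:2].max(0)*1000).round(1))
t=capture("scene");cv2.imwrite("pics/s5.png",cv2.resize(t["frame"][150:300,270:450,::-1],None,fx=4,fy=4,interpolation=cv2.INTER_CUBIC))
E
```

```text
[ 0.40035936 -0.28640544  0.11214811] 0.28383291393130783
1208
69 34 [ 392.6 -268.8] [ 413.1 -267.3]
77 105 [ 392.8 -269.8] [ 414.1 -266. ]
85 830 [ 390.5 -296.8] [ 413.9 -266.2]
93 148 [ 393.7 -288.9] [ 409.1 -278.4]
101 73 [ 395.6 -284.5] [ 408.1 -279.2]
109 18 [ 397.3 -282. ] [ 406.8 -279.1]
```

View pics/s5.png

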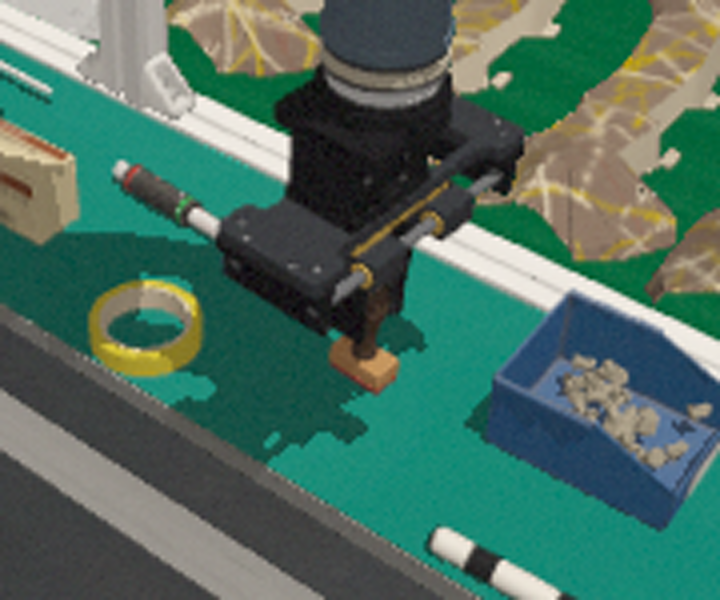

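The scene crop shows the stamp hanging upright in the jaws, foot level at (365,365), and the gauge in line at (165,190). Moving over to the pad.

Emit:
play_rows([
  [[0.02, 0.025, 0], [0, 0, 0]],
  [[0.045, 0.06, 0], [0, 0, 0]],
  [[0.07, 0.095, 0], [0, 0, 0]],
  [[0.09, 0.123, 0], [0, 0, 0]],
  [[0.0985, 0.1375, 0], [0, 0, 0]],
  [[0.0985, 0.1375, -0.015], [0, 0, 0]],
  [[0.0985, 0.1375, -0.035], [0, 0, 0]],
  [[0.0985, 0.1375, -0.048], [0, 0, 0]],
  [[0.0985, 0.1375, -0.05], [0, 0, 0]],
  [[0.0985, 0.1375, -0.05], [0, 0, 0]],
])

```text
time_s: 14.12
position: [0.4986, -0.1493, 0.0618]
tcp_rot: [[0.997, -0.0, 0.08], [-0.08, 0.0, 0.997], [-0.0, -1.0, 0.0]]
force: [0.1, 0.2, -0.4]
opening: 0.282
```

```bash
python3 - <<'E'
from h import *
c,T=grab_wrist("w6");s=read_state();p=s["position"];print(p,s["force"]);w=cloud(c,T).reshape(-1,3);w=w[np.isfinite(w).all(1)]
R=w[(abs(w[:,0]-.5)<.06)&(w[:,1]>-.2)&(w[:,1]<-.095)]
Q=R[(R[:,2]>.008)&(R[:,2]<.022)];print("pad",rect(Q),"ymax",Q[:,1].max(),"x",Q[:,0].min(),Q[:,0].max(),np.median(Q[:,2]))
Q=R[(R[:,2]>.025)&(R[:,2]<.045)];print("foot",rect(Q),"ymax",Q[:,1].max(),"x",Q[:,0].min(),Q[:,0].max(),Q[:,2].min())
G=w[(w[:,2]>.008)&(w[:,2]<.03)&(abs(w[:,0]-.507)<.04)&(w[:,1]>-.1)&(w[:,1]<.06)];print("gauge",rect(G))
E
```

```text
[ 0.49893091 -0.14931879  0.06215696] [-0.39979248  0.10035853 -0.31531598]
pad (array([ 500.9, -141.3]), array([64.9, 56.5], dtype=float32), -4.2) ymax -0.1075474379602275 x 0.4718852371531591 0.5304372891512046 0.015248303317074802
foot (array([ 499.8, -143.4]), array([28.9, 22. ], dtype=float32), -5.2) ymax -0.12821952309881518 x 0.4882495444496783 0.5117474683123936 0.02510569547838326
gauge (array([506.9, -43.7]), array([85.4, 22.2], dtype=float32), -4.7)
```

Foot relative to pad: centred within 1 mm both ways. Lowering the last few mm and releasing.

Emit:
play_rows([
  [[0, 0, -0.002], [0, 0, 0]],
  [[0, 0, -0.004], [0, 0, 0]],
  [[0, 0, -0.0045], [0, 0, 0]],
  [[0, 0, -0.0045], [0, 0, 0]],
])

```text
time_s: 14.68
position: [0.4989, -0.1487, 0.0577]
tcp_rot: [[0.997, 0.0, 0.079], [-0.079, -0.0, 0.997], [0.0, -1.0, -0.0]]
force: [-0.1, 0.8, 2.9]
opening: 0.28
```

Emit:
play_rows([
  [[0, 0, 0], [0, 0, 0]],
  [[0, 0, 0], [0, 0, 0]],
  [[0, 0, 0], [0, 0, 0]],
  [[0, 0, 0], [0, 0, 0]],
  [[0, 0, 0.03], [0, 0, 0]],
  [[0, 0, 0.08], [0, 0, 0]],
  [[0, 0, 0.12], [0, 0, 0]],
  [[-0.03, 0.03, 0.12], [0, 0, 0]],
  [[-0.07, 0.07, 0.12], [0, 0, 0]],
  [[-0.068, 0.12, 0.12], [0, 0, 0.05]],
], gripper=0.065)

```text
time_s: 15.92
position: [0.4271, -0.0275, 0.1773]
tcp_rot: [[1.0, -0.004, 0.031], [-0.031, 0.001, 1.0], [-0.004, -1.0, 0.001]]
force: [1.8, 0.7, -0.1]
opening: 0.746
```

Emit:
play_rows([
  [[0.004, 0.045, 0], [0, 0, 0.01]],
  [[0.006, 0.08, -0.02], [0, 0, 0.02]],
  [[0.006, 0.09, -0.05], [0, 0, 0.02]],
  [[0.006, 0.09, -0.05], [0, 0, 0.02]],
  [[0.006, 0.09, -0.05], [0, 0, 0.02]],
])

```text
time_s: 16.55
position: [0.4373, 0.0608, 0.1279]
tcp_rot: [[1.0, 0.001, 0.009], [-0.009, -0.0, 1.0], [0.001, -1.0, -0.0]]
force: [0.7, 0.6, 1.1]
opening: 0.75
```

```bash
python3 - <<'E'
from h import *
c,T=grab_wrist("w7");s=read_state();p=s["position"];print(p,s["opening"],s["tcp_rot"][:,0]);w=cloud(c,T).reshape(-1,3);w=w[np.isfinite(w).all(1)]
R=w[(abs(w[:,0]-.433)<.05)&(abs(w[:,1]-.062)<.06)];Q=R[(R[:,2]>.05)&(R[:,2]<.065)];print(len(Q),rect(Q),np.median(Q[:,2]))
R=w[(abs(w[:,0]-.425)<.06)&(abs(w[:,1]-.185)<.06)];Q=R[(R[:,2]>.038)&(R[:,2]<.05)];print("small",len(Q),rect(Q),np.median(Q[:,2]))
E
```

```text
[0.43762228 0.0605745  0.1282332 ] 0.7449610098158254 [ 0.99995047 -0.00981353  0.0016571 ]
5049 (array([435. ,  61.3]), array([85.2, 44.8], dtype=float32), 0.7) 0.060489860872071616
small 4725 (array([427.9, 183.1]), array([74.8, 35.4], dtype=float32), 11.3) 0.04547160806505085
```

Emit:
play_rows([
  [[-0.004, 0.001, -0.01], [0, 0, 0.013]],
  [[-0.004, 0.001, -0.04], [0, 0, 0.013]],
  [[-0.004, 0.001, -0.08], [0, 0, 0.013]],
  [[-0.004, 0.001, -0.105], [0, 0, 0.013]],
  [[-0.004, 0.001, -0.113], [0, 0, 0.013]],
  [[-0.004, 0.001, -0.113], [0, 0, 0.013]],
])

```text
time_s: 17.35
position: [0.4327, 0.062, 0.0144]
tcp_rot: [[1.0, -0.001, -0.004], [0.004, 0.0, 1.0], [-0.001, -1.0, 0.0]]
force: [0.2, -0.4, 0.3]
opening: 0.748
```

Emit:
play_rows([
  [[0, 0, 0], [0, 0, 0]],
  [[0, 0, 0], [0, 0, 0]],
  [[0, 0, 0], [0, 0, 0]],
  [[0, 0, 0], [0, 0, 0]],
  [[0, 0, 0], [0, 0, 0]],
], gripper=0.0)

```text
time_s: 17.98
position: [0.4337, 0.0621, 0.0152]
tcp_rot: [[1.0, 0.002, -0.004], [0.004, -0.0, 1.0], [0.002, -1.0, -0.0]]
force: [0.2, 0.3, 6.2]
opening: 0.512
```

Emit:
play_rows([
  [[0, 0, 0.015], [0, 0, 0]],
  [[0, 0, 0.05], [0, 0, 0]],
  [[-0.005, 0, 0.09], [0, 0, 0]],
  [[-0.01, -0.025, 0.11], [0, 0, 0]],
  [[-0.01, -0.065, 0.11], [0, 0, 0]],
  [[-0.01, -0.11, 0.11], [0, 0, 0.01]],
  [[-0.01, -0.155, 0.11], [0, 0, 0.02]],
  [[-0.01, -0.2, 0.11], [0, 0, 0.03]],
  [[-0.01, -0.245, 0.11], [0, 0, 0.04]],
  [[-0.01, -0.285, 0.11], [0, 0, 0.045]],
])

```text
time_s: 19.23
position: [0.4223, -0.2242, 0.1243]
tcp_rot: [[0.999, -0.0, -0.048], [0.048, 0.0, 0.999], [-0.0, -1.0, 0.0]]
force: [0.4, 0.0, -1.3]
opening: 0.514
```

Emit:
play_rows([
  [[0, -0.035, 0], [0, 0, 0]],
  [[0.015, -0.057, 0], [0, 0, 0]],
  [[0.045, -0.0585, 0], [0, 0, 0]],
  [[0.07, -0.0585, 0], [0, 0, 0]],
  [[0.079, -0.0585, -0.01], [0, 0, 0]],
  [[0.079, -0.0585, -0.035], [0, 0, 0]],
  [[0.079, -0.0585, -0.06], [0, 0, 0]],
  [[0.079, -0.0585, -0.07], [0, 0, 0]],
  [[0.079, -0.0585, -0.07], [0, 0, 0]],
])

```text
time_s: 20.35
position: [0.5008, -0.2807, 0.0535]
tcp_rot: [[0.999, -0.002, -0.049], [0.049, 0.002, 0.999], [-0.002, -1.0, 0.002]]
force: [0.5, -0.3, -0.4]
opening: 0.515
```

```bash
python3 - <<'E'
from h import *
c,T=grab_wrist("w8");s=read_state();p=s["position"];print(p,s["force"],s["opening"],s["tcp_rot"][:,0]);w=cloud(c,T).reshape(-1,3);w=w[np.isfinite(w).all(1)]
z=p[2]+.045
R=w[(abs(w[:,0]-p[0])<.05)&(abs(w[:,1]-p[1])<.06)];Q=R[(abs(R[:,2]-z)<.006)];print(len(Q),Q.min(0),Q.max(0),rect(Q))
t=capture("top");np.savez("top2.npz",**t);w=cloud(t).reshape(-1,3);w=w[np.isfinite(w).all(1)]
Q=w[(w[:,2]>.055)&(w[:,2]<.068)&(abs(w[:,0]-.507)<.06)&(w[:,1]<-.335)&(w[:,1]>-.48)];print("rim",len(Q),rect(Q),Q.max(0))
E
```

```text
[ 0.50149287 -0.28117799  0.0543599 ] [-0.2530424   0.02271205 -0.77174145] 0.5142505362897342 [ 9.98803349e-01  4.89034783e-02 -5.64798139e-04]
10175 [ 0.46503974 -0.30577448  0.09336316] [ 0.53724328 -0.2379114   0.1053522 ] (array([ 501.2, -271.7]), array([72.3, 65.9], dtype=float32), -86.9)Traceback (most recent call last):
  File "<stdin>", line 6, in <module>
    return umr_maximum(a, axis, None, out, keepdims, initial, where)
ValueError: zero-size array to reduction operation maximum which has no identity
```

Emit:
play_rows([
  [[0.001, 0, -0.015], [0, 0, 0]],
  [[0.001, 0, -0.03], [0, 0, 0]],
  [[0.001, 0, -0.036], [0, 0, 0]],
  [[0.001, 0, -0.0395], [0, 0, 0]],
  [[0.001, 0, -0.0395], [0, 0, 0]],
])

```text
time_s: 21.08
position: [0.5026, -0.2811, 0.0152]
tcp_rot: [[0.999, -0.0, -0.049], [0.049, 0.0, 0.999], [-0.0, -1.0, 0.0]]
force: [-1.5, 0.7, 2.0]
opening: 0.515
```

Emit:
play_rows([
  [[0, 0, 0], [0, 0, 0]],
  [[0, 0, 0], [0, 0, 0]],
  [[0, 0, 0], [0, 0, 0]],
  [[0, 0, 0], [0, 0, 0]],
  [[0, 0, 0.03], [0, 0, 0]],
  [[0, 0, 0.08], [0, 0, 0]],
  [[0, 0, 0.13], [0, 0, 0]],
  [[-0.03, 0.02, 0.16], [0, 0, 0]],
  [[-0.07, 0.06, 0.16], [0, 0, 0]],
  [[-0.07, 0.115, 0.16], [0, 0, 0]],
], gripper=0.065)

```text
time_s: 22.32
position: [0.4305, -0.1656, 0.1754]
tcp_rot: [[0.999, -0.001, -0.045], [0.045, 0.0, 0.999], [-0.001, -1.0, 0.0]]
force: [0.2, -0.0, -0.5]
opening: 0.747
```

Emit:
play_rows([
  [[-0.01, 0.05, 0], [0, 0, 0]],
  [[-0.01, 0.1, 0], [0, 0, 0.03]],
  [[-0.01, 0.15, 0], [0, 0, 0.06]],
  [[-0.01, 0.2, 0], [0, 0, 0.09]],
  [[-0.01, 0.25, 0], [0, 0, 0.12]],
  [[-0.008, 0.3, -0.02], [0, 0, 0.15]],
  [[-0.006, 0.335, -0.05], [0, 0, 0.15]],
  [[-0.005, 0.35, -0.07], [0, 0, 0.15]],
  [[-0.005, 0.35, -0.07], [0, 0, 0.15]],
  [[-0.005, 0.35, -0.07], [0, 0, 0.15]],
])

```text
time_s: 23.58
position: [0.4281, 0.1833, 0.1054]
tcp_rot: [[0.98, 0.001, -0.197], [0.197, -0.0, 0.98], [0.001, -1.0, -0.0]]
force: [0.6, -0.4, 0.5]
opening: 0.747
```

```bash
python3 - <<'E'
from h import *
c,T=grab_wrist("w9");s=read_state();p=s["position"];print(p,s["opening"],s["tcp_rot"][:,0]);w=cloud(c,T).reshape(-1,3);w=w[np.isfinite(w).all(1)]
R=w[(abs(w[:,0]-.425)<.06)&(abs(w[:,1]-.185)<.06)];Q=R[(R[:,2]>.038)&(R[:,2]<.05)];print("small",len(Q),rect(Q),np.median(Q[:,2]))
t=capture("top");np.savez("top3.npz",**t);w=cloud(t).reshape(-1,3);w=w[np.isfinite(w).all(1)]
def box(n,x,y,z):
    Q=w[(w[:,2]>z[0])&(w[:,2]<z[1])&(w[:,0]>x[0])&(w[:,0]<x[1])&(w[:,1]>y[0])&(w[:,1]<y[1])];print(n,len(Q),rect(Q) if len(Q) else "")
box("bin",(.44,.575),(-.48,-.335),(.008,.068));box("large",(.45,.56),(-.335,-.22),(.05,.068))
box("pad",(.45,.55),(-.2,-.1),(.008,.022));box("foot+knob",(.45,.55),(-.2,-.11),(.026,.1));box("knob",(.45,.55),(-.2,-.11),(.075,.1));box("gauge",(.45,.56),(-.095,.05),(.008,.03))
E
```

```text
[0.4283554  0.18313616 0.10569535] 0.744935934499493 [0.98041671 0.19693003 0.00127857]
small 3667 (array([427.9, 183.5]), array([75.2, 35.3], dtype=float32), 11.4) 0.045498747747812956
bin 944 (array([ 506.7, -406.5]), array([129. , 106.7], dtype=float32), 1.7)
large 442 (array([ 500.6, -279. ]), array([86.9, 46. ], dtype=float32), 3.2)
pad 329 (array([ 496.9, -147.6]), array([81.2, 55.1], dtype=float32), -3.9)
foot+knob 122 (array([ 496. , -145.6]), array([39.5, 23.2], dtype=float32), -6.1)
knob 66 (array([ 495.9, -145.5]), array([23.9, 22.6], dtype=float32), -1.7)
gauge 228 (array([505. , -27.9]), array([111.5,  21.7], dtype=float32), -4.8)
```

Emit:
play_rows([
  [[-0.001, 0.0, -0.025], [0, 0, 0]],
  [[-0.001, 0.0, -0.06], [0, 0, 0]],
  [[-0.001, 0.0, -0.088], [0, 0, 0]],
  [[-0.001, 0.0, -0.097], [0, 0, 0]],
  [[-0.001, 0.0, -0.097], [0, 0, 0]],
])

```text
time_s: 24.3
position: [0.4272, 0.1833, 0.0082]
tcp_rot: [[0.98, 0.0, -0.197], [0.197, -0.0, 0.98], [0.0, -1.0, -0.0]]
force: [-0.4, -0.2, -0.2]
opening: 0.747
```

Emit:
play_rows([
  [[0, 0, 0], [0, 0, 0]],
  [[0, 0, 0], [0, 0, 0]],
  [[0, 0, 0], [0, 0, 0]],
  [[0, 0, 0], [0, 0, 0]],
  [[0, 0, 0], [0, 0, 0]],
  [[0, 0, 0], [0, 0, 0]],
], gripper=0.0)

```text
time_s: 25.05
position: [0.427, 0.1838, 0.0083]
tcp_rot: [[0.98, 0.001, -0.198], [0.198, 0.0, 0.98], [0.001, -1.0, 0.0]]
force: [-1.4, -0.1, 5.6]
opening: 0.4
```

Emit:
play_rows([
  [[0, 0, 0.015], [0, 0, 0]],
  [[0, 0, 0.05], [0, 0, 0]],
  [[0, 0, 0.09], [0, 0, 0]],
  [[0, -0.025, 0.12], [0, 0, -0.02]],
  [[0, -0.065, 0.13], [0, 0, -0.05]],
  [[0, -0.11, 0.13], [0, 0, -0.08]],
  [[0, -0.155, 0.13], [0, 0, -0.11]],
  [[0, -0.2, 0.13], [0, 0, -0.14]],
  [[0, -0.245, 0.13], [0, 0, -0.148]],
  [[0, -0.29, 0.13], [0, 0, -0.148]],
])

```text
time_s: 26.3
position: [0.4263, -0.1076, 0.1385]
tcp_rot: [[0.999, 0.0, -0.051], [0.051, 0.0, 0.999], [0.0, -1.0, 0.0]]
force: [1.0, -0.2, -1.0]
opening: 0.395
```

Emit:
play_rows([
  [[0, -0.045, 0], [0, 0, 0]],
  [[0, -0.09, 0], [0, 0, 0]],
  [[0.005, -0.13, 0], [0, 0, 0]],
  [[0.03, -0.16, 0], [0, 0, 0]],
  [[0.06, -0.175, 0], [0, 0, 0]],
  [[0.0755, -0.175, -0.01], [0, 0, 0]],
  [[0.0755, -0.175, -0.035], [0, 0, 0]],
  [[0.0755, -0.175, -0.055], [0, 0, 0]],
  [[0.0755, -0.175, -0.06], [0, 0, 0]],
  [[0.0755, -0.175, -0.06], [0, 0, 0]],
])

```text
time_s: 27.55
position: [0.5018, -0.2803, 0.0777]
tcp_rot: [[0.999, -0.001, -0.052], [0.052, 0.001, 0.999], [-0.001, -1.0, 0.001]]
force: [-0.3, -0.3, -1.6]
opening: 0.399
```

```bash
python3 - <<'E'
from h import *
c,T=grab_wrist("w10");s=read_state();p=s["position"];print(p,s["force"],s["opening"],s["tcp_rot"][:,0]);w=cloud(c,T).reshape(-1,3);w=w[np.isfinite(w).all(1)]
R=w[(abs(w[:,0]-.502)<.06)&(w[:,1]>-.335)&(w[:,1]<-.21)]
for n,a,b in(("large top",.053,.066),("small top",.112,.128)):
    Q=R[(R[:,2]>a)&(R[:,2]<b)];print(n,len(Q),np.percentile(Q,[1,99],0) if len(Q) else "")
E
```

```text
[ 0.50225999 -0.28082573  0.0782597 ] [-0.5977949  -0.8714541  -0.50104968] 0.40003216716372797 [ 9.98675993e-01  5.14415586e-02 -1.66798544e-04]
large top 928 [[ 0.47956411 -0.25423362  0.05369873]
 [ 0.52385517 -0.23871442  0.06187391]]
small top 7425 [[ 0.47471786 -0.30986444  0.11267201]
 [ 0.52919342 -0.24324494  0.12642809]]
```

View pics/w10.png

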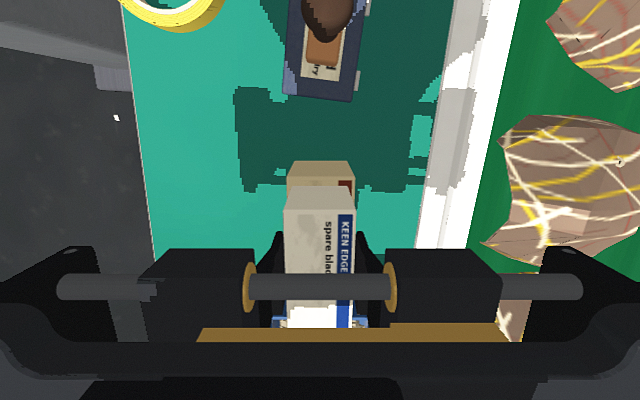

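The small carton (283–355) sits parallel over the large one (288–355, top edge row 162). Their ends differ by 4.5 mm against an ideal 5 mm. Lowering and releasing.

Emit:
play_rows([
  [[0, 0, -0.004], [0, 0, 0]],
  [[0, 0, -0.008], [0, 0, 0]],
  [[0, 0, -0.01], [0, 0, 0]],
  [[0, 0, -0.0102], [0, 0, 0]],
  [[0, 0, -0.0102], [0, 0, 0]],
])

```text
time_s: 28.22
position: [0.5023, -0.2813, 0.0683]
tcp_rot: [[0.999, 0.0, -0.051], [0.051, -0.0, 0.999], [0.0, -1.0, -0.0]]
force: [-1.5, 0.9, 5.3]
opening: 0.4
```

Emit:
play_rows([
  [[0, 0, 0], [0, 0, 0]],
  [[0, 0, 0], [0, 0, 0]],
  [[0, 0, 0], [0, 0, 0]],
  [[0, 0, 0.01], [0, 0, 0]],
  [[0, 0, 0.05], [0, 0, 0]],
  [[0, 0, 0.1], [0, 0, 0]],
  [[0, 0, 0.13], [0, 0, 0]],
  [[-0.05, 0.03, 0.14], [0, 0, 0]],
  [[-0.08, 0.08, 0.14], [0, 0, 0]],
  [[-0.08, 0.13, 0.14], [0, 0, 0]],
], gripper=0.06)

```text
time_s: 29.48
position: [0.4199, -0.1498, 0.2084]
tcp_rot: [[0.999, -0.001, -0.048], [0.048, 0.0, 0.999], [-0.001, -1.0, 0.0]]
force: [1.0, 1.0, -0.1]
opening: 0.694
```

Emit:
play_rows([
  [[0, 0.05, 0], [0, 0, 0]],
  [[0, 0.1, 0], [0, 0, 0]],
  [[0, 0.15, 0], [0, 0, 0]],
  [[0, 0.2, 0], [0, 0, 0]],
  [[0, 0.25, 0], [0, 0, 0]],
  [[0, 0.3, 0], [0, 0, 0]],
  [[0, 0.33, 0], [0, 0, 0]],
  [[0, 0.33, 0], [0, 0, 0]],
  [[0, 0.33, 0], [0, 0, 0]],
])

```text
time_s: 30.6
position: [0.4222, 0.1783, 0.208]
tcp_rot: [[0.999, 0.0, -0.051], [0.051, -0.0, 0.999], [0.0, -1.0, -0.0]]
force: [0.2, -0.0, -0.3]
opening: 0.692
```

```bash
python3 - <<'E'
from h import *
t=capture("top");w=cloud(t).reshape(-1,3);w=w[np.isfinite(w).all(1)]
def box(n,x,y,z):
    Q=w[(w[:,2]>z[0])&(w[:,2]<z[1])&(w[:,0]>x[0])&(w[:,0]<x[1])&(w[:,1]>y[0])&(w[:,1]<y[1])];print(n,len(Q),*(rect(Q) if len(Q) else ""),Q[:,2].max() if len(Q) else "")
box("bin",(.44,.575),(-.48,-.335),(.008,.068));box("large",(.45,.56),(-.335,-.22),(.04,.068));box("small",(.45,.56),(-.335,-.22),(.09,.12))
box("pad",(.45,.55),(-.2,-.1),(.008,.022));box("foot+knob",(.45,.55),(-.2,-.11),(.026,.1));box("gauge",(.45,.56),(-.095,.05),(.008,.03))
box("marker",(.33,.40),(-.52,-.34),(.006,.03));box("screw",(.51,.6),(.12,.36),(.006,.04))
s=capture("scene");cv2.imwrite("pics/s11.png",cv2.resize(s["frame"][150:320,270:480,::-1],None,fx=3.5,fy=3.5,interpolation=cv2.INTER_CUBIC))
E
```

```text
bin 948 [ 506.7 -406.1] [127.7 106.6] 2.4 0.06668155617710303
large 129 [ 499.7 -278.5] [84.2 44.6] 2.9 0.06795930673318895
small 348 [ 500.3 -278.7] [75.1 36.8] 2.4 0.1088635126824824
pad 324 [ 496.7 -147.7] [81.1 55. ] -3.7 0.020652227381644295
foot+knob 125 [ 496.3 -145.8] [39.7 23.3] -6.6 0.09107992419958455
gauge 228 [504.9 -28. ] [111.5  21.8] -5.1 0.026000938354016734
marker 242 [ 374.2 -436.6] [168.5  41.8] 2.9 0.02084245700402021
screw 85 [572.2 227.7] [215.6  54. ] 0.4 0.03921971813608516
```

View pics/s11.png

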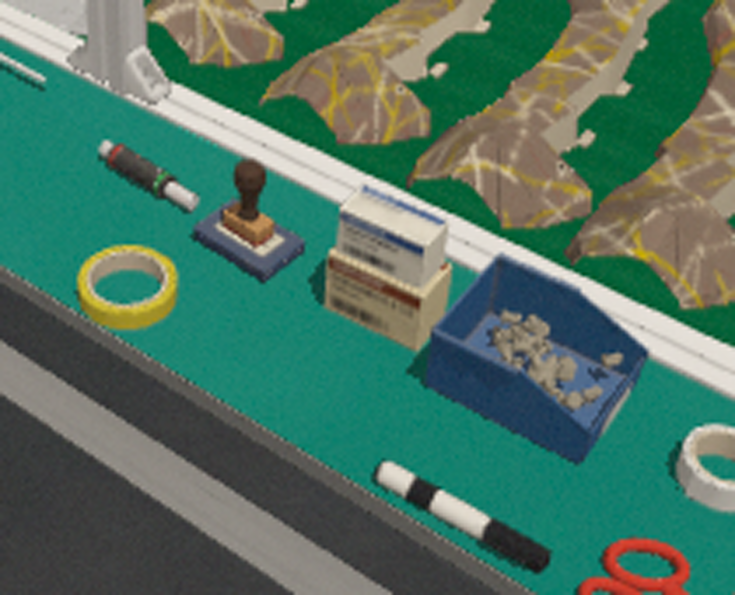

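The picture shows everything standing as asked: stamp (250,200) on the pad, gauge in line (150,175), cartons stacked (390,265) beside the bin, and the marker untouched.

```bash
python3 -c "
from rig import *
print(hand_in())"
```

```text
the job is handed in; nothing more can be done
None
```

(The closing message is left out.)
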